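Switch on the sanding bench in order

TASK

Get the bench ready for sanding: with the fingertips, gently press first the white dome of the puck lamp, then the blue button on the grey extractor box, then the green start button on the sander, each about a centimetre in, where it stays, without ramming it against its end stop. Leave the sander's red stop button alone, and do not lift, tip or push around the lamp, the box or anything else on the bench.

Things in the scene. Friction and masses are not known exactly. Their poses are not given: they have to be found in the camera images.
- puck_lamp: Loose battery puck lamp, 0.25 kg: grey round base 104 mm across and 20 mm high with a white dome 88 mm across on top; the dome's flat crown (48 mm across) is 44 mm above the bench when up. Origin: centre of its underside, z up.
- lamp_top (a point): Centre of the crown of the lamp's white dome; it sinks with the dome.
- lamp_dome (a joint): How far (m) the white dome of the lamp is pressed in. 14 mm of travel straight down; it latches: it starts to move at 3 N, the push rises by 0.25 N per mm to 6.5 N at the hard end stop, and let go it stays in (at most it comes back to about 12 mm). 0 = up (as at the start); more than 0.005 counts as pressed.
- extractor_box: Loose grey switch box of the dust extractor, 0.3 kg, 120 mm (its x) by 75 mm (its y) by 30 mm high. Its blue button stands 25 mm from the centre towards its +x end; black slots mark the -x end. Origin: centre of its underside, z up.
- extractor_top (a point): Centre of the top of the blue round button (32 mm across); 50 mm above the bench when up, 16 mm above the black collar (44 mm across) around it; it sinks with the button.
- extractor_button (a joint): How far (m) the blue button is pressed in. 14 mm of travel straight down; it latches: it starts to move at 3 N, the push rises by 0.25 N per mm to 6.5 N at the hard end stop, and let go it stays in (at most it comes back to about 12 mm). 0 = up (as at the start); more than 0.005 counts as pressed.
- sander: Green bench disc sander, fixed: base 200 mm (its x) by 360 mm (its y, -140 to +220) by 50 mm high. Panel with the green start and red stop button at its -y end; grey motor (from y = 0 on, up to 182 mm high) and disc (up to 208 mm high) on the +y side. Origin: on the bench below the motor's rear end, 90 mm in +y from the line of the two buttons; z up.
- start_top (a point): Centre of the top of the green round start button (32 mm across), at x = -37, y = -90 mm in the sander's frame; 76 mm above the bench when up, 18 mm above the black collar (46 mm across) around it; it sinks with the button.
- sander_start (a joint): How far (m) the green start button is pressed in. 14 mm of travel straight down; it latches: it starts to move at 3 N, the push rises by 0.25 N per mm to 6.5 N at the hard end stop, and let go it stays in (at most it comes back to about 12 mm). 0 = up (as at the start); more than 0.005 counts as pressed.
- stop_top (a point): Centre of the top of the red mushroom stop button (36 mm across, yellow collar), at x = +37, y = -90 mm in the sander's frame, 78 mm above the bench. To be left alone.
- sander_stop (a joint): How far (m) the red stop button is pressed in: 0 = up, 0.014 = down; to stay at 0.
- jar: Loose glass jar with a yellow cap, 56 mm across, 75 mm high, standing between the lamp and the extractor box. Bystander. Origin: centre of its underside.
- hammer: Loose hammer lying on the bench beyond the work, across the view (wooden handle to the right, steel head to the left as seen from the robot). Bystander. Origin: on its underside.
- level: Loose yellow spirit level, 230 by 24 by 42 mm high, beyond the work. Bystander. Origin: centre of its underside.
Mind the look-alikes: they are no part of the job. What is shaped like the puck_lamp but yellow is not meant.

How it is judged:
On the way, in this order (a step that is already met when the one before it is completed fails the run):
1. the lamp dome is pressed down by the fingers (value of joint lamp_dome above 0.005 m and contact force between the fingers and puck_lamp above 0.3 N).
2. the blue extractor button is pressed down by the fingers (value of joint extractor_button above 0.005 m and contact force between the fingers and extractor_box above 0.3 N).
3. the green start button is pressed down by the fingers (value of joint sander_start above 0.005 m and contact force between the fingers and sander above 0.3 N).
At the end, for the whole second after the job is handed in: The lamp dome, blue button and green button are each more than 5 mm in (of 14) and stay so; the red stop button is less than 2 mm in; the lamp and the extractor box lie flat on the bench within 30 mm of where they began, and so do the jar, hammer and level (value of joint each of lamp_dome, extractor_button, sander_start above 0.005 m and value of joint sander_stop below 0.002 m and angle between each of puck_lamp, extractor_box's own z axis and vertical below 0.1 rad and height (world z) of each of puck_lamp, extractor_box below 0.008 m and distance of each of puck_lamp, extractor_box, jar, hammer, level from where it was at the start of the episode below 0.03 m); the robot touches nothing.
It fails at once if a button goes in (over 3 mm) before the one that comes earlier in the order is down ((value of joint extractor_button above 0.003 m and value of joint lamp_dome below 0.005 m) or (value of joint sander_start above 0.003 m and value of joint extractor_button below 0.005 m)).
It fails at once if the red stop button is pressed (over 2 mm) (value of joint sander_stop above 0.002 m).
It fails at once if the lamp, the box or the sander is pressed with more than 35 N (contact force between any of the fingers, the arm and puck_lamp above 35 N or contact force between any of the fingers, the arm and extractor_box above 35 N or contact force between any of the fingers, the arm and sander above 35 N).
It fails at once if the lamp or the box is lifted, tipped or pushed more than 30 mm (not (angle between each of puck_lamp, extractor_box's own z axis and vertical below 0.1 rad and height (world z) of each of puck_lamp, extractor_box below 0.008 m and distance of each of puck_lamp, extractor_box from where it was at the start of the episode below 0.03 m)).
It fails at once if the jar, hammer or level is pushed, tipped or lifted (distance of any of jar, hammer, level from where it was at the start of the episode above 0.03 m or angle between jar's own z axis and vertical above 0.3 rad).
It also fails if it takes over 53 s, if anything falls off the work surface, if the arm or the gripper's body presses on something with over 40 N, if the wrist force passes 120 N, or if a joint passes its speed limit or range.

ROBOT

A 6-joint arm with a two-finger parallel gripper is mounted at the origin on the work surface. World frame = base frame: x ahead of the robot, y to its left, z up, the work surface at z = 0. Lengths are in m, angles in rad, forces in N, time in s.
With the tool pointing down it reaches from about 0.275 to 0.975 m from the base axis. Payload 8.4 kg.
Tool frame: the origin (TCP) lies at the very end of the fingers, on their centre line; the grasp point (between the pads) lies 19 mm behind it; z points along the fingers, y is the direction in which the jaws open and shut (so a half turn about z gives the same grasp; the last joint's range is limited). The gripper opens to 92 mm and grips with 3 to 60 N. Pads are 20 mm wide; open, the fingers measure 128 mm over their backs; the gripper's body (75 mm by 189 mm) begins 69 mm behind the grasp point.
Start: joints at [1.169, 0.353, 1.633, -0, 1.155, -0.002], TCP at [0.243, 0.576, 0.215] pointing down, gripper open.
Joint ranges: [-2.63, 2.63], [-0.92, 2.1], [0.06, 2.66], [-1.3, 4.44], [0, 2.69], [-3.02, 3.02]. Speed limits (rad/s): [2.22, 2.22, 2.79, 3.14, 3.14, 3.14].

INTERFACE

Orientations are given as a rotation vector (axis times angle).
In Python, from cell import sensors, snapshot, camera_info, hand_in gives the robot as it stands.
- The arm moves only by the shell command python3 -m crank 'ROWS' [FORCE]. ROWS is JSON, one flat list of numbers, 7 for each row, row after row: the shift along the tool's x, y, z in cm, then the turn, a rotation vector about the tool's x, y, z in degrees, then the gripper command: -1 is shut, 1 is fully open, values between are in proportion. In form: [x, y, z, ax, ay, az, grip, x, y, z, ax, ay, az, grip, ...]. A call has 1 to 8 rows; each row is the pose to reach, as a shift and turn from the pose commanded when the call began, along the tool's axes at that moment; what a row does not reach only later rows make up. A row lasts 1/8 s, in which the tool goes at most 62.5 mm and 10.7 degrees, less where a joint would pass 70% of its speed; a pose out of reach is approached as far as the arm can. A call with a gripper value outside its range is refused whole. The fingers move at their own pace and stop on an object; FORCE is the grip in N (left out, the last holds). Time passes only in rows, so rows that repeat a pose let the fingers close. It gives the time, the measured TCP pose, the force and the opening at its end, in the units of the state.
- sensors.get_state(): the state, without advancing time (a new reading comes with each control period).
- snapshot(name): name is "side" or "top"; returns the picture (480x640x3 uint8, red, green, blue); there is no depth.
- camera_info(name): a dict with "fx", "fy", "cx", "cy" (pixels), "xyz" and "orientation" of the camera in the world. Camera axes: x right, y up, looking along -z (the intrinsics and any distortion apply to the point x, -y, -z); pixel columns grow to the right and rows downward; lengths in m; the calibration is good to about 2 mm. A picture is of the moment at which its call begins. camera_info takes no time and is no camera call.
- hand_in(): hands the job in, once; it reports no verdict.
The state is a dict: "time_s": time; "joints": joint angles; "dq": joint speeds; "joint_efforts": joint torques, N m; "ee_pos": TCP position; "orientation": TCP orientation; "wrist_force": force on the tool from outside, world axes, zero at the start; "wrist_torque": the same for the moment, N m; "opening": finger opening in m.
Only numpy, scipy, OpenCV 4.12 (cv2) and the standard library are available. Lean on these libraries where they do the work, as an engineer would, in place of code of your own. Each camera call takes 0.05 s, during which the arm holds its last target. There are 200 camera calls.

## Working session

There is one attempt and no reset: what is moved stays moved. The work goes in short steps, Python scripts to look and compute and a shell command to move; the robot and the scene stay as the last step left them, time stands still between calls to the robot, and variables do not carry over. Pictures are saved under pics/ and viewed, about 8 in all and at most 12, crops included, and the job is handed in when it is done.

```bash
mkdir -p pics; ls
python3 - <<'E'
from cell import sensors, snapshot, camera_info
import cv2
print(sensors.get_state())
for n in("side","top"):
    print(n,camera_info(n)); cv2.imwrite(f"pics/{n}0.png",snapshot(n)[:,:,::-1])
E
```

```text
pics
{'time_s': 0.0, 'joints': array([ 1.16860686e+00,  3.53619645e-01,  1.63414214e+00, -3.68810291e-05,
        1.15517062e+00, -2.39676571e-03]), 'dq': array([-0.00077479,  0.00081979, -0.00087446, -0.00115836, -0.00089987,
       -0.00029656]), 'joint_efforts': array([-5.55917177e-04, -5.93849444e+01, -3.34207714e+01,  6.97129173e-02,
        2.36562768e-02, -1.25479573e-04]), 'ee_pos': array([0.24308405, 0.57525736, 0.21387806]), 'orientation': array([-6.23748995e-01, -3.07880719e+00,  2.07204114e-03]), 'wrist_force': array([ 0.660497  ,  0.46610205, -0.31907531]), 'wrist_torque': array([-0.02016837,  0.02326133, -0.01878945]), 'opening': 0.09205560029900828}
side {'fx': 529.966055593706, 'fy': 529.966055593706, 'cx': 318.2266160924712, 'cy': 246.9978071207244, 'xyz': array([-0.08363911, -1.0823785 ,  0.86682102]), 'orientation': array([ 0.96498571, -0.28446836, -0.48375849])}
top {'fx': 592.0417567237741, 'fy': 592.0417567237741, 'cx': 312.8589286141872, 'cy': 224.664464238887, 'xyz': array([ 0.29888767, -0.04308299,  1.60458842]), 'orientation': array([ 0.13653678, -0.12913925, -1.57839854])}
```

View pics/top0.png

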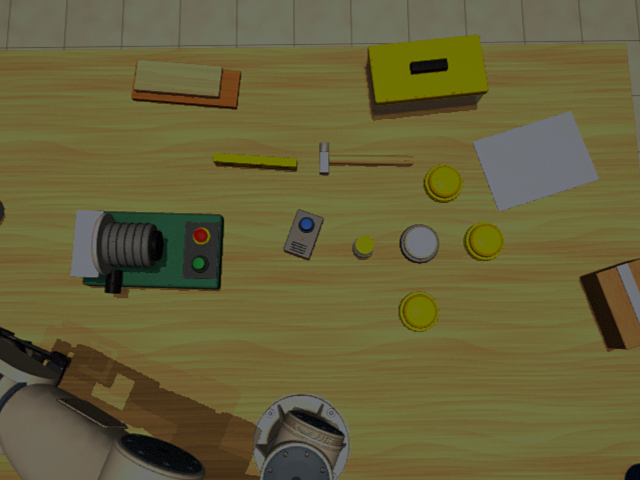

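View pics/side0.png

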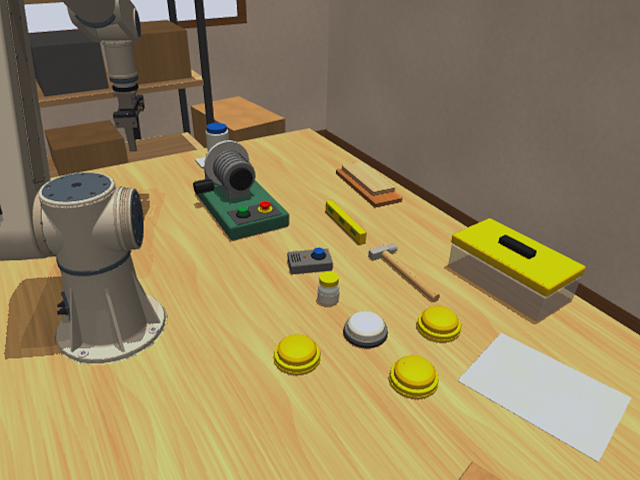

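Top view: the white dome is at (420,243), blue button at (307,225), green start at (199,264) and red stop at (201,236). Four objects have the lamp's shape: the white one, and yellow ones at (443,183), (484,241) and (419,311). Only the white one on a grey base fits the description. I'll measure it and confirm in one crop.

```bash
cat > h.py <<'E'
import numpy as np, cv2
from scipy.spatial.transform import Rotation as R
from cell import sensors, snapshot, camera_info
def ray(n,px):
    c=camera_info(n); d=np.array([(px[0]-c["cx"])/c["fx"],-(px[1]-c["cy"])/c["fy"],-1.])
    return np.array(c["xyz"]),R.from_rotvec(c["orientation"]).apply(d)
def plane(n,px,z):
    o,d=ray(n,px); return (o+d*(z-o[2])/d[2])[:2]
def blob(im,box,f):
    x0,y0,x1,y1=box; h=cv2.cvtColor(im[y0:y1,x0:x1],cv2.COLOR_RGB2HSV)
    m=f(h[...,0].astype(int),h[...,1].astype(int),h[...,2].astype(int)).astype(np.uint8)
    k,_,s,c=cv2.connectedComponentsWithStats(m); i=1+np.argmax(s[1:,4]); return c[i]+[x0,y0],s[i,2:5]
def togo(p):  # world target -> shift in tool axes, cm
    s=sensors.get_state(); return R.from_rotvec(s["orientation"]).inv().apply(np.array(p)-s["ee_pos"])*100
E
python3 - <<'E'
from h import *
B={"top":dict(lamp=(395,220,445,268),blue=(295,214,320,236),green=(186,254,212,274),red=(188,225,215,245)),
"side":dict(lamp=(340,305,392,350),blue=(308,245,330,262),green=(232,203,254,220),red=(255,199,275,215))}
F=dict(lamp=lambda h,s,v:(s<45)&(v>110),blue=lambda h,s,v:(h>95)&(h<130)&(s>120),green=lambda h,s,v:(h>45)&(h<75)&(s>150)&(v>70),red=lambda h,s,v:((h<8)|(h>172))&(s>150))
Z=dict(lamp=.037,blue=.046,green=.07,red=.074)
for n in B:
    im=snapshot(n)
    for k in F:
        c,s=blob(im,B[n][k],F[k]); print(n,k,c.round(1),s,plane(n,c,Z[k]).round(4))
    if n=="top":
        cv2.imwrite("pics/crop.png",cv2.resize(im[200:330,180:510,::-1],None,fx=2.4,fy=2.4,interpolation=cv2.INTER_CUBIC))
        c=blob(im,(350,230,378,262),lambda h,s,v:(h>22)&(h<34)&(s>150)&(v>100))[0]; print("jar",plane(n,c,.07))
E
```

```text
top lamp [420.5 242. ] [ 30  31 703] [ 0.5158 -0.3241]
top blue [306.1 223.8] [ 13  13 128] [ 0.5673 -0.0192]
top green [198.1 262.9] [ 11  11 100] [0.4633 0.2625]
top red [199.8 234.8] [ 14  13 129] [0.5367 0.259 ]
jar [ 0.50799624 -0.1719201 ]
side lamp [365.7 323.7] [ 38  26 748] [ 0.5132 -0.3326]
side blue [318.2 252.5] [11 10 99] [ 0.5637 -0.0289]
side green [242.5 208.6] [10  6 48] [0.4666 0.2656]
side red [264.5 204.1] [12  8 68] [0.5354 0.2518]
```

View pics/crop.png

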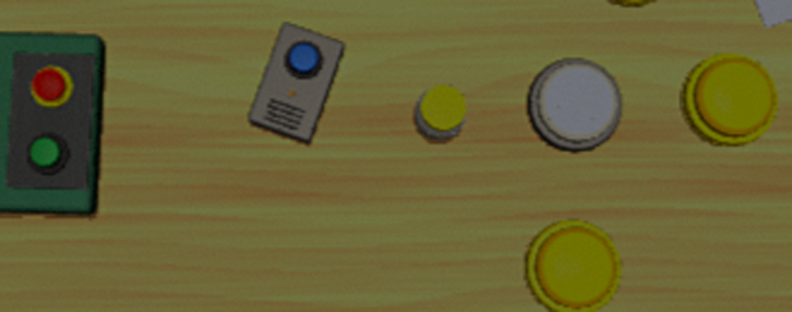

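The crop confirms it. The white dome on a grey base sits between the jar and a yellow decoy, and the red and green buttons are clearly separate. I'll use the top-view positions; their green-to-red distance of 73.5 mm matches the given 74 mm. The side view agrees to about 1 cm, and the visible button sides bias it. Next I shut the fingers, rise and travel, turning the jaws along world x to stay clear of the motor.

```bash
python3 -m crank '[-3.5,-4.5,-2,0,0,8,-1, -7.5,-9,-4,0,0,17,-1, -11,-13.5,-5,0,0,25,-1, -15,-18,-5,0,0,34,-1, -19,-22.5,-5,0,0,42,-1, -22.5,-27,-5,0,0,50,-1, -26,-31.5,-5,0,0,59,-1, -30,-36,-5,0,0,67,-1]' 10
python3 -c "
from h import *
print(togo([.516,-.324,.15]));s=sensors.get_state();print(R.from_rotvec(s['orientation']).as_matrix().round(3),s['opening'])"
```

```text
time_s: 1.2
ee_pos: [0.3795, 0.1257, 0.2648]
orientation: [2.224, 2.218, 0.001]
wrist_force: [1.0, 0.4, -0.2]
opening: 0.014
[-44.93378351  13.75299056  11.47843611]
[[ 0.003  1.     0.001]
 [ 1.    -0.003  0.   ]
 [ 0.     0.001 -1.   ]] 0.014009877326307778
```

```bash
python3 -m crank '[-5.5,1.5,0,0,0,0,-1, -11,3,0,0,0,0,-1, -17,5,0,0,0,0,-1, -22.5,7,0,0,0,0,-1, -28,8.5,2,0,0,0,-1, -34,10.5,4,0,0,0,-1, -39.5,12,7,0,0,0,-1, -45,13.8,10,0,0,0,-1]'
python3 -m crank '[0,0,1.5,0,0,0,-1, 0,0,1.5,0,0,0,-1]'
python3 - <<'E'
from h import *
print(togo([.516,-.324,.044]),sensors.get_state())
for n in("side",): cv2.imwrite(f"pics/{n}1.png",cv2.resize(snapshot(n)[150:400,220:520,::-1],None,fx=2.5,fy=2.4))
E
```

```text
time_s: 2.2
ee_pos: [0.5162, -0.3174, 0.1676]
orientation: [2.22, 2.222, 0.0]
wrist_force: [0.7, 0.2, 0.9]
opening: 0.0003
time_s: 2.45
ee_pos: [0.5147, -0.3146, 0.1519]
orientation: [-2.218, -2.22, 0.001]
wrist_force: [-0.1, 1.4, 0.3]
opening: 0.0005
[-0.96746046  0.1627315  10.78758041] {'time_s': 2.45, 'joints': array([-5.51216409e-01,  3.86531222e-01,  1.73594017e+00,  2.83146767e-04,
        1.02269382e+00, -5.52333641e-01]), 'dq': array([ 0.01877691, -0.04007084, -0.00913951,  0.00226423,  0.01613179,
       -0.00080273]), 'joint_efforts': array([-1.14700679e+00, -5.65119410e+01, -3.05094302e+01, -2.48620205e-02,
       -2.77118739e-01, -2.78996659e-02]), 'ee_pos': array([ 0.514678  , -0.31455105,  0.15189998]), 'orientation': array([-2.21786867e+00, -2.22001941e+00,  9.29200357e-04]), 'wrist_force': array([-0.08783847,  1.36491133,  0.27692216]), 'wrist_torque': array([-0.03506247,  0.01541336, -0.02526749]), 'opening': 0.0005380779238294237}
```

View pics/side1.png

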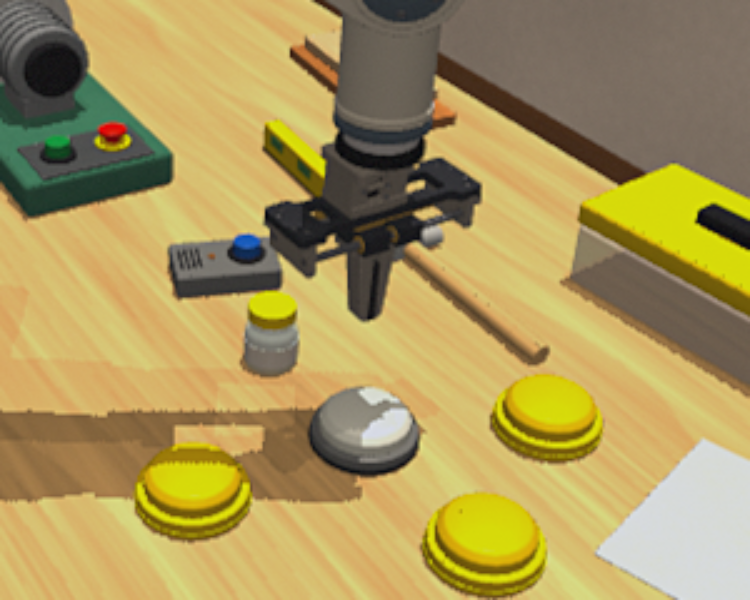

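The closed fingers hang directly above the white lamp (crop (365,320) for the fingertips, (365,430) for the dome). I'll centre them and descend to about 1 cm above the crown.

```bash
python3 -m crank '[-0.4,0.1,3,0,0,0,-1, -0.9,0.2,6,0,0,0,-1, -0.9,0.2,8.5,0,0,0,-1, -0.9,0.2,9.5,0,0,0,-1, -0.9,0.2,9.5,0,0,0,-1, -0.9,0.2,9.5,0,0,0,-1]'
python3 -c "
from h import *
print(togo([.516,-.324,.044]))"
```

```text
time_s: 3.25
ee_pos: [0.5188, -0.3245, 0.0599]
orientation: [2.218, 2.222, 0.001]
wrist_force: [-0.4, 0.1, 0.2]
opening: 0.0008
[ 0.05096879 -0.27941606  1.58507961]
```

```bash
python3 -m crank '[0,-0.2,0.5,0,0,0,-1, 0,-0.2,1,0,0,0,-1, 0,-0.2,1.2,0,0,0,-1, 0,-0.2,1.4,0,0,0,-1, 0,-0.2,1.6,0,0,0,-1, 0,-0.2,1.8,0,0,0,-1, 0,-0.2,2.0,0,0,0,-1, 0,-0.2,2.0,0,0,0,-1]'
```

```text
time_s: 4.25
ee_pos: [0.5159, -0.3244, 0.0383]
orientation: [-2.22, -2.223, 0.0]
wrist_force: [-0.8, -0.5, 1.5]
opening: 0.0004
```

```bash
python3 -m crank '[0,0,0.15,0,0,0,-1, 0,0,0.3,0,0,0,-1, 0,0,0.3,0,0,0,-1]'; python3 -c "
from h import *
print(sensors.get_state()['wrist_force'])"
```

```text
time_s: 4.62
ee_pos: [0.516, -0.3244, 0.0354]
orientation: [2.22, 2.223, 0.0]
wrist_force: [-0.4, 1.1, 2.6]
opening: 0.0002
[-0.43471665  1.09980976  2.61373336]
```

Run:
```python
from h import *
cv2.imwrite("pics/side2.png",cv2.resize(snapshot("side")[270:370,310:430,::-1],None,fx=6,fy=6,interpolation=cv2.INTER_CUBIC))
print([sensors.get_state()['wrist_force'].round(1), sensors.get_state()['ee_pos']])
```

```text
[array([-1. ,  0.3,  2.9]), array([ 0.51595881, -0.32437995,  0.03533674])]
```

View pics/side2.png

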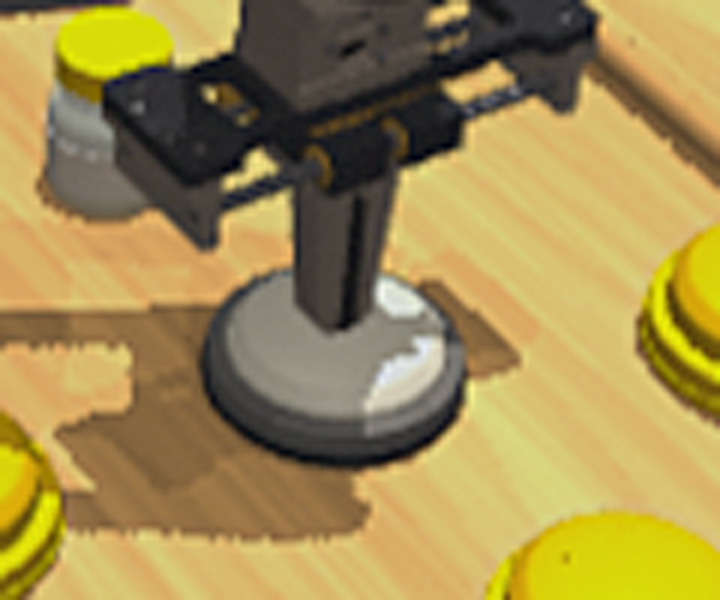

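The fingertips are on the crown, at crop (335,325), and the lamp is flat. The force is rising slowly, so I'll go 1.5 mm further and let it settle.

```bash
python3 -m crank '[0,0,0.15,0,0,0,-1, 0,0,0.15,0,0,0,-1]'; python3 -m crank '[0,0,0,0,0,0,-1, 0,0,0,0,0,0,-1]'
```

```text
time_s: 4.92
ee_pos: [0.5159, -0.3244, 0.0338]
orientation: [-2.22, -2.223, -0.0]
wrist_force: [-1.7, 0.4, 3.5]
opening: 0.0007
time_s: 5.18
ee_pos: [0.5159, -0.3244, 0.0339]
orientation: [2.22, 2.223, -0.0]
wrist_force: [-1.0, 0.4, 2.1]
opening: 0.0005
```

```bash
python3 -m crank '[0,0,-3,0,0,0,-1, 0,0,-8,0,0,0,-1, 5,0.8,-10,0,0,0,-1, 10,1.7,-10,0,0,0,-1, 16,2.7,-10,0,0,0,-1, 21.5,3.6,-10,0,0,0,-1, 27,4.5,-10,0,0,0,-1, 30.5,5.1,-10,0,0,0,-1]'
python3 -m crank '[0,0,0,0,0,0,-1, 0,0,0,0,0,0,-1]'
python3 - <<'E'
from h import *
print(togo([.567,-.019,.050]))
a=cv2.imread("pics/side0.png")[...,::-1]; b=snapshot("side")
for im in(a,b): print(blob(im,(340,305,392,350),lambda h,s,v:(s<45)&(v>110)))
o=np.hstack([im[295:360,330:400,::-1] for im in(a,b)])
cv2.imwrite("pics/cmp.png",cv2.resize(o,None,fx=5,fy=5,interpolation=cv2.INTER_CUBIC))
E
```

```text
time_s: 6.18
ee_pos: [0.5666, -0.0168, 0.1338]
orientation: [-2.218, -2.225, -0.001]
wrist_force: [0.6, -0.4, -0.3]
opening: 0.0005
time_s: 6.42
ee_pos: [0.5663, -0.0197, 0.1337]
orientation: [-2.219, -2.224, 0.001]
wrist_force: [-1.2, 0.3, -0.4]
opening: 0.0006
[0.07345029 0.07662825 8.37127988]
(array([365.71791444, 323.68181818]), array([ 38,  26, 748], dtype=int32))
(array([365.27497194, 327.79012346]), array([ 42,  29, 891], dtype=int32))
```

View pics/cmp.png

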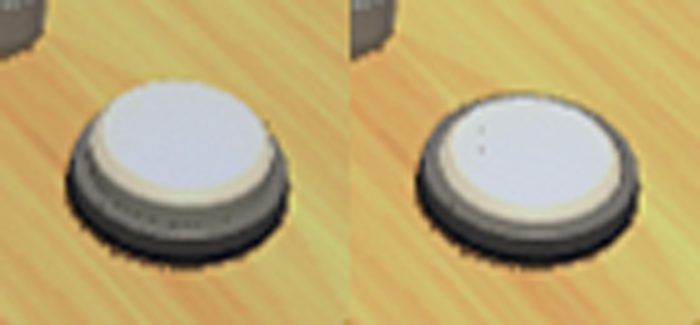

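Left is before and right is after: the dome has sunk about 4 px (about 1 cm), and the base hasn't moved. Now the blue button, the same way.

```bash
python3 -m crank '[0,0,3,0,0,0,-1, 0,0,5.5,0,0,0,-1, 0,0,7,0,0,0,-1, 0,0,7.3,0,0,0,-1, 0,0,7.3,0,0,0,-1, 0,0,7.3,0,0,0,-1]'
python3 - <<'E'
from h import *
print(togo([.567,-.019,.050]))
cv2.imwrite("pics/blue.png",cv2.resize(snapshot("side")[215:285,270:370,::-1],None,fx=6,fy=6,interpolation=cv2.INTER_CUBIC))
E
```

```text
time_s: 7.22
ee_pos: [0.5671, -0.0194, 0.0618]
orientation: [2.219, 2.222, 0.002]
wrist_force: [-0.5, 0.7, 0.2]
opening: 0.0006
[ 0.04105217 -0.01419752  1.17950271]
```

View pics/blue.png

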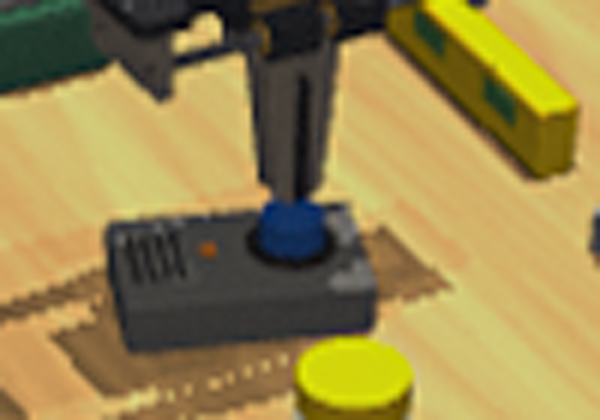

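The fingertips are centred just above the blue button, at crop (295,195). Pressing slowly to z ≈ 0.040.

```bash
python3 -m crank '[0,0,0.6,0,0,0,-1, 0,0,1,0,0,0,-1, 0,0,1.2,0,0,0,-1, 0,0,1.4,0,0,0,-1, 0,0,1.6,0,0,0,-1, 0,0,1.8,0,0,0,-1, 0,0,2.0,0,0,0,-1, 0,0,2.2,0,0,0,-1]'
python3 -m crank '[0,0,0,0,0,0,-1, 0,0,0,0,0,0,-1]'
```

```text
time_s: 8.28
ee_pos: [0.5664, -0.0192, 0.0389]
orientation: [-2.22, -2.223, 0.0]
wrist_force: [-2.0, 1.0, 5.9]
opening: 0.0004
time_s: 8.52
ee_pos: [0.5664, -0.0193, 0.0387]
orientation: [2.22, 2.223, -0.0]
wrist_force: [0.1, -0.7, 1.2]
opening: 0.0005
```

```bash
python3 -m crank '[0,0,-4,0,0,0,-1, 0,0,-9,0,0,0,-1, 5,-2,-12,0,0,0,-1, 10,-4,-12,0,0,0,-1, 15,-6,-12,0,0,0,-1, 20.5,-8,-12,0,0,0,-1, 25.5,-9.8,-12,0,0,0,-1, 28.2,-10.3,-12,0,0,0,-1]'
python3 -m crank '[0,0,1,0,0,0,-1, 0,0,3,0,0,0,-1, 0,0,5,0,0,0,-1, 0,0,6,0,0,0,-1, 0,0,6,0,0,0,-1, 0,0,6,0,0,0,-1]'
python3 - <<'E'
from h import *
print(togo([.4633,.2625,.076]))
a=cv2.imread("pics/side0.png")[...,::-1]; b=snapshot("side")
for im in(a,b): print(blob(im,(308,240,330,265),lambda h,s,v:(h>95)&(h<130)&(s>120)))
l=cv2.resize(b[180:240,210:290,::-1],(480,360),interpolation=cv2.INTER_CUBIC)
r=cv2.resize(b[235:280,280:340,::-1],(320,240),interpolation=cv2.INTER_CUBIC)
cv2.imwrite("pics/green.png",np.hstack([l,np.pad(r,((0,120),(0,0),(0,0)))]))
E
```

```text
time_s: 9.52
ee_pos: [0.4619, 0.2647, 0.1589]
orientation: [-2.217, -2.225, -0.0]
wrist_force: [0.5, -0.5, -0.5]
opening: 0.0004
time_s: 10.28
ee_pos: [0.4635, 0.2624, 0.0994]
orientation: [2.22, 2.223, 0.001]
wrist_force: [-0.3, -0.7, 0.6]
opening: 0.0004
[ 0.00957433 -0.01848761  2.34058761]
(array([318.20408163, 252.5       ]), array([11, 10, 98], dtype=int32))
(array([318.15942029, 253.97101449]), array([12,  7, 69], dtype=int32))
```

View pics/green.png

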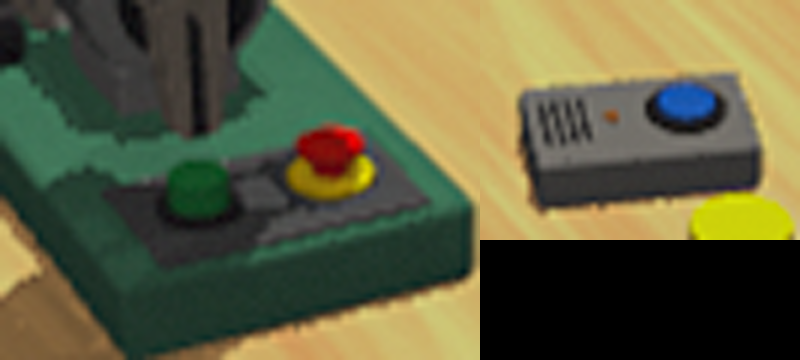

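Blue is down: it's now flat against its collar, and the box hasn't moved. The fingers hang over green, well clear of red. Pressing green to z ≈ 0.066.

```bash
python3 -m crank '[0,0,1,0,0,0,-1, 0,0,1.7,0,0,0,-1, 0,0,2,0,0,0,-1, 0,0,2.2,0,0,0,-1, 0,0,2.4,0,0,0,-1, 0,0,2.6,0,0,0,-1, 0,0,2.8,0,0,0,-1, 0,0,3,0,0,0,-1]'
python3 -m crank '[0,0,0.15,0,0,0,-1, 0,0,0.3,0,0,0,-1, 0,0,0.3,0,0,0,-1, 0,0,0.3,0,0,0,-1]'
```

```text
time_s: 11.32
ee_pos: [0.463, 0.2625, 0.0689]
orientation: [-2.22, -2.223, 0.0]
wrist_force: [-3.2, -0.1, 5.2]
opening: 0.0007
time_s: 11.82
ee_pos: [0.4629, 0.2626, 0.0658]
orientation: [-2.22, -2.223, 0.0]
wrist_force: [-0.9, 0.1, 1.0]
opening: 0.0004
```

Retreat straight up, then look at everything.

```bash
python3 -m crank '[0,0,-3,0,0,0,-1, 0,0,-8,0,0,0,-1, 0,0,-13,0,0,0,-1, 0,0,-18,0,0,0,-1, 0,0,-20,0,0,0,-1, 0,0,-20,0,0,0,-1, 0,0,-20,0,0,0,-1]'
python3 - <<'E'
from h import *
b=snapshot("side")
a=cv2.imread("pics/side0.png")[...,::-1]
f=np.vstack([im[180:360,190:460,::-1] for im in(a,b)])
cv2.imwrite("pics/final.png",cv2.resize(f,(540,600) if 0 else (450,600),interpolation=cv2.INTER_CUBIC))
g=np.hstack([im[190:235,220:280,::-1] for im in(a,b)])
g=cv2.resize(g,None,fx=6.6,fy=6.6,interpolation=cv2.INTER_CUBIC)
f=cv2.resize(b[180:360,190:460,::-1],(450,300),interpolation=cv2.INTER_CUBIC)
cv2.imwrite("pics/final.png",np.vstack([g,np.pad(f,((0,0),(0,g.shape[1]-450),(0,0)))]))
E
```

```text
time_s: 12.7
ee_pos: [0.4625, 0.2622, 0.2646]
orientation: [-2.219, -2.223, 0.002]
wrist_force: [-0.7, -0.2, -0.1]
opening: 0.0007
```

View pics/final.png

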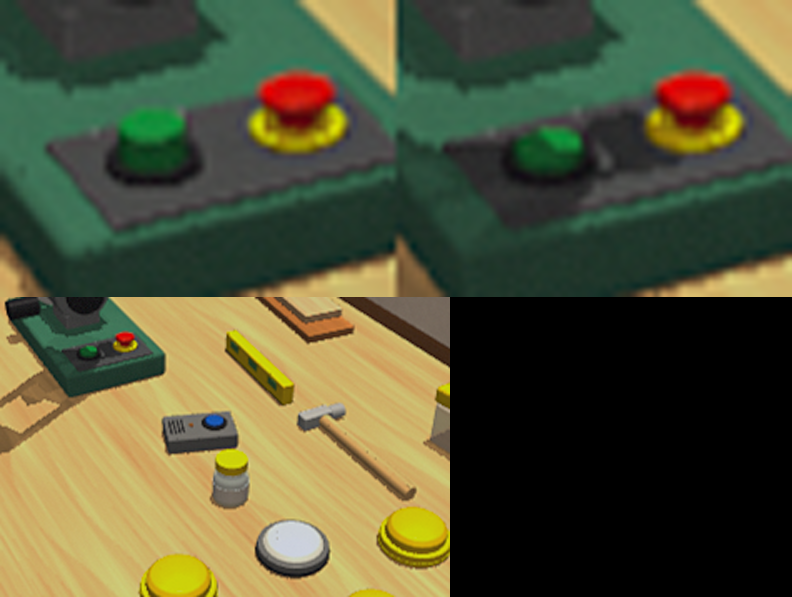

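Green is down (top right against top left), red is unchanged, and the lamp and blue button are still in. Nothing has been displaced.

```bash
python3 -c "
from cell import hand_in
print(hand_in())"
```

```text
the job is handed in; nothing more can be done
None
```

I pressed the white lamp dome, then the blue extractor button, then the green start button, each about 10–11 mm in with the shut fingertips. I then lifted clear and handed in at about 13 s on the robot's clock; no verdict was reported.

- **Last look:** the before/after side pictures show all three staying down and the red stop button still up. I saw no movement of the lamp, box, jar, hammer or level. The arm is about 19 cm above the bench fittings and touches nothing.
- **Positions:** the side-view estimates differed from the top view by up to about 1 cm. I used the top view because its green-to-red distance (73.5 mm) matched the given 74 mm.
- **Forces:** no wrist reading taken during the presses went above about 6 N. Once settled, they read 1–2 N, lower than the stated spring force. I therefore confirmed the presses from the pictures and the measured fingertip height, not from force.

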